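# Put the corkscrew away, shut the kit drawer and bolt it

### The arm

A 7-joint arm with a two-finger parallel gripper is mounted at the origin on the work surface. World frame = base frame: x ahead of the robot, y to its left, z up, the work surface at z = 0. Lengths are in mm, angles in rad, forces in N, time in s.
With the tool pointing down it reaches from about 350 to 900 mm from the base axis. Payload 7.2 kg.
Tool frame: the origin (TCP) lies at the very end of the fingers, on their centre line; the grasp point (between the pads) lies 19 mm behind it; z points along the fingers, y is the direction in which the jaws open and shut (so a half turn about z gives the same grasp; the last joint's range is limited). The gripper opens to 88 mm and grips with 3 to 60 N. Pads are 20 mm wide; open, the fingers measure 115 mm over their backs; the gripper's body (75 mm by 178 mm) begins 61 mm behind the grasp point.
Start: joints at [-1.28, 0.411, -0.013, 1.596, 0.006, 1.134, -0.082], TCP at [219.479, 585.199, 222.653] pointing down, gripper open.
Joint ranges: [-2.95, 2.95], [-0.29, 1.99], [-1.47, 1.44], [0.14, 2.54], [-1.03, 4.17], [0.13, 1.85], [-2.86, 2.86]. Speed limits (rad/s): [2.39, 2.39, 3.01, 3.01, 3.14, 3.14, 3.14].

### API

Orientations are given as [roll, pitch, yaw] about the fixed x, y, z axes, in that order (R = Rz(yaw) Ry(pitch) Rx(roll)).
In Python, from station import env gives the robot as it stands.
- The arm moves only by the tool drive_tool, never from a script. Its argument "plan" is a list of rows, each a list of 6 numbers: the shift along the tool's x, y, z normalised to -1 to 1, where 1 is 0.5 m, then the turn, a rotation vector about the tool's x, y, z normalised to -1 to 1, where 1 is 45 degrees. In form: [[tx, ty, tz, ax, ay, az], ...]. A call has 1 to 5 rows; each row is the pose to reach, as a shift and turn from the pose measured when the call began, along the tool's axes at that moment; what a row does not reach only later rows make up. A row lasts 1/8 s, in which the tool goes at most 62.5 mm and 10.7 degrees, less where a joint would pass 70% of its speed; a pose out of reach is approached as far as the arm can. A call with a number of a shift or a turn outside -1 to 1 is refused whole. A call with a gripper value outside its range is refused whole. "gripper" is the finger opening in mm, from 0 to 87.8, set as the call begins (left out, the last holds). The fingers move at their own pace and stop on an object; "squeeze" is the grip in N (left out, the last holds). Time passes only in rows, so rows that repeat a pose let the fingers close. It gives the time, the measured TCP pose, the force and the opening at its end, in the units of the state.
- env.read_state(): the state, without advancing time (a new reading comes with each control period).
- env.camera(name): name is "scene" or "top"; returns a dict with "pixels" (420x560x3 uint8, red, green, blue), "intrinsics" (3x3 intrinsics, pixels), "pose" (4x4, takes a point from camera to world coordinates). Camera axes: x right, y down, z forward; pixel columns grow to the right and rows downward; lengths in mm; the calibration is good to about 2 mm. A picture is of the moment at which its call begins. There is no depth.
- env.close_job(): hands the job in, once; it reports no verdict.
The state is a dict: "clock": time; "qpos": joint angles; "qd": joint speeds; "tau": joint torques, N m; "position": TCP position; "eef_rot": TCP orientation; "force": force on the tool from outside, world axes, zero at the start; "moment": the same for the moment, N m; "grip_width": opening from 0.0 (shut) to 1.0 (fully open).
Only numpy, scipy, OpenCV 4.12 (cv2) and the standard library are available. Lean on these libraries where they do the work, as an engineer would, in place of code of your own. Each camera call takes 0.05 s, during which the arm holds its last target. There are 200 camera calls.

### The job

Lay the T-handled corkscrew flat inside the open drawer of the oak kit chest (set it down, do not drop it), then push the drawer fully home, without slamming, until its catch clicks and holds it. Then slide the chest's steel bolt into the square eye on the drawer front until the pale ring on the rod is level with the face of the eye where the rod goes in, no deeper. Let go of everything and leave the bottle, the cup and the cork tin where they stand.

Things in the scene. Friction and masses are not known exactly. Their poses are not given: they have to be found in the camera images.
- chest: Fixed low oak chest on the counter, 250 mm deep, 250 wide, 86 high, one drawer. Origin at the foot of the middle of its front face; x points into the chest (the way the drawer closes), y to the left along the front, z up. It stands anywhere within some 16 cm and is turned up to 0.15 rad.
- drawer (a joint): How far the drawer stands open, m: 0 fully home (front flush with the chest), 0.19 fully out; starts 0.155 to 0.185. It slides with about 1.2 N of friction. A hidden spring catch resists the push with up to about 6 N when it is 15 to 6 mm from home, pushes it back out if it is left there, and from 6 mm on snaps it home and holds it.
- drawer_floor (a point): Centre of the drawer's inner floor; moves with it; axes as the chest. Floor 18 mm above the counter, inside 195 mm long (x), 152 wide (y); side walls 42 mm above the floor. Front panel 14 mm thick, top 54 mm above the floor, its inner face 100 mm from this point towards -x. Only the part standing out of the chest is open above.
- knob_face (a point): Centre of the flat outer face of the drawer's dark wooden pull knob (32 mm across), in the middle of the drawer front, 28 mm out from it and 45 mm above the counter. Axes as the chest; push it along +x.
- keeper_mouth (a point): Square steel eye (keeper) at the left of the drawer front, moves with the drawer. Point: centre of the left face of its 18 mm square hole, where the bolt enters along -y, 55 mm above the counter. The eye is 24 mm long in y and stands 34 mm out; hole centre 18 mm out. Axes as the chest. The bolt fits only when the drawer is home.
- bolt (a joint): How far the bolt has been slid towards the eye (chest -y), m: 0 fully back, 0.07 end of its travel; starts 0 to 0.008. About 2 N of friction, stays where it is left. The right place is 0.051, when the ring is level with the eye's face; the travel goes on past it.
- bolt_ring (a point): Middle of the pale ring (6 mm wide) round the bolt's dark 14 mm rod, 30 mm behind the rod's tip, on the rod's axis 55 mm above the counter. Axes as the chest.
- bolt_handle (a point): Point on the bolt's upturned outer end: an upright 14 mm round bar, on its axis, 103 mm above the counter (its top is at 115 mm, above the chest's top). It moves with the bolt, 79 mm to the left (+y) of the ring, and is 18 mm in front of the chest's front face. Push its left side towards -y.
- corkscrew_grip (a point): Loose T-handled corkscrew, 0.1 to 0.2 kg, flat on the counter left or right of the drawer, any yaw. Point: centre of its 16 mm round steel shank (clear for 23 mm each way), 13 mm above what it lies on; grip across it. x runs along the shank to the steel ring (26 mm across), ending 56 mm away; towards -x the wooden crossbar, 26 mm thick, 80 mm long in y, its outer side 49 mm away.
- corktin: Bystander: round metal tin full of corks, 84 mm across, 50 mm high (corks to 75 mm), left or right of the drawer, on the side where the corkscrew is not. Origin under its centre.
- winebottle: Bystander: standing wine bottle, 74 mm across, 300 mm high, right of the chest. Origin under its centre.
- tastingcup: Bystander: steel tasting cup, 76 mm across, 85 mm high, left of the chest. Origin under its centre.
Mind the look-alikes: they are no part of the job. Of the things like the part that bears corkscrew_grip, leave any that is orange; of the rest the smaller one is meant.

How it is judged (in metres and radians):
On the way, in this order (a step that is already met when the one before it is completed fails the run):
1. the corkscrew lies flat on the floor of the open drawer, let go (z of corkscrew_grip in the frame of drawer_floor between 0.005 and 0.02 m and x of corkscrew_grip in the frame of drawer_floor between -0.1 and 0.1 m and y of corkscrew_grip in the frame of drawer_floor between -0.076 and 0.076 m and contact force between corkscrew and the fingers below 0.1 N and value of joint drawer above 0.05 m), for 0.2 s.
2. the drawer is home at its catch (value of joint drawer below 0.003 m), for 0.2 s.
3. the bolt is in the eye with its ring level with the eye's face (value of joint drawer below 0.003 m and y of bolt_ring in the frame of keeper_mouth between -0.007 and 0.007 m), for 0.2 s.
At the end, for the whole second after the job is handed in: The drawer is home (within 3 mm) and still, the corkscrew lies flat on the drawer's floor, and the bolt is in the eye with its ring within 7 mm of level with the eye's face (all of step 3 and z of corkscrew_grip in the frame of drawer_floor between 0.005 and 0.02 m and x of corkscrew_grip in the frame of drawer_floor between -0.1 and 0.1 m and y of corkscrew_grip in the frame of drawer_floor between -0.076 and 0.076 m and velocity of joint drawer between -0.02 and 0.02 m/s); the robot touches nothing.
It fails at once if the drawer is slammed (closing faster than 0.5 m/s) (velocity of joint drawer below -0.5 m/s).
It fails at once if the corkscrew is dropped or thrown (free of the fingers and faster than 1 m/s) (contact force between corkscrew and the fingers below 0.05 N and linear speed of corkscrew above 1 m/s).
It fails at once if the cork tin, the bottle or the cup is moved more than 30 mm (distance of any of corktin, winebottle, tastingcup from where it was at the start of the episode above 0.03 m).
It also fails if it takes over 72 s, if anything falls off the work surface, if the arm or the gripper's body presses on something with over 40 N, if the wrist force passes 120 N, or if a joint passes its speed limit or range.

## Working session

There is one attempt and no reset: what is moved stays moved. The work goes in short steps, Python scripts to look and compute and a tool call to move; the robot and the scene stay as the last step left them, time stands still between calls to the robot, and variables do not carry over. Pictures are saved under pics/ and viewed, about 8 in all and at most 12, crops included, and the job is handed in when it is done.

Besides the shell and the picture viewer there is one more tool, called after "Call:" by a JSON object that holds its "op" and its "data", one argument or row to a line. drive_tool: Moves the arm, as the interface text tells. Its arguments: {"type":"object","properties":{"plan":{"type":"array"},"gripper":{"type":"number"},"squeeze":{"type":"number"}},"required":["plan"]}

```bash
mkdir -p pics
cat > h.py <<'E'
import numpy as np, cv2
from station import env
def snap(n,f=None):
    c=env.camera(n); 
    if f: cv2.imwrite('pics/'+f,c['pixels'][:,:,::-1])
    return c
def ray(c,u,v):
    K=np.array(c['intrinsics']);T=np.array(c['pose'])
    d=T[:3,:3]@np.linalg.inv(K)@[u,v,1]; return T[:3,3],d/np.linalg.norm(d)
def onz(c,u,v,z):
    o,d=ray(c,u,v); return o+d*(z-o[2])/d[2]
def tri(c1,p1,c2,p2):
    o1,d1=ray(c1,*p1);o2,d2=ray(c2,*p2)
    s=np.linalg.lstsq(np.c_[d1,-d2],o2-o1,rcond=None)[0]
    a=o1+d1*s[0];b=o2+d2*s[1]; return (a+b)/2,np.linalg.norm(a-b)
def proj(c,p):
    T=np.linalg.inv(np.array(c['pose']));q=np.array(c['intrinsics'])@(T[:3,:3]@p+T[:3,3]);return q[:2]/q[2]
E
python3 - <<'E'
from h import *
import pickle
a=snap('scene','s1.png');b=snap('top','t1.png')
pickle.dump((a,b),open('c1.pkl','wb'))
for c in(a,b):print(np.round(c['intrinsics'],1),np.round(c['pose'],3))
s=env.read_state();print({k:np.round(v,3) for k,v in s.items()})
E
```

```text
[[502.2   0.  283.1]
 [  0.  502.2 205.7]
 [  0.    0.    1. ]] [[ 7.550000e-01  5.180000e-01 -4.020000e-01  1.136748e+03]
 [ 6.560000e-01 -5.960000e-01  4.640000e-01 -6.624780e+02]
 [ 1.000000e-03 -6.140000e-01 -7.890000e-01  1.296714e+03]
 [ 0.000000e+00  0.000000e+00  0.000000e+00  1.000000e+00]]
[[474.3   0.  287.5]
 [  0.  474.3 206.2]
 [  0.    0.    1. ]] [[-1.000000e-02 -9.900000e-01  1.400000e-01  3.516860e+02]
 [-1.000000e+00  1.100000e-02  3.000000e-03  6.358000e+00]
 [-4.000000e-03 -1.400000e-01 -9.900000e-01  1.373697e+03]
 [ 0.000000e+00  0.000000e+00  0.000000e+00  1.000000e+00]]
{'clock': np.float64(0.1), 'qpos': array([-1.28 ,  0.412, -0.013,  1.597,  0.006,  1.134, -0.082]), 'qd': array([-0.002, -0.001,  0.002, -0.002, -0.001, -0.   , -0.   ]), 'tau': array([ 3.0000e-03, -5.8910e+01,  6.4400e-01, -2.9171e+01, -5.4000e-02,
        1.5000e-02,  0.0000e+00]), 'position': array([219.371, 584.76 , 221.924]), 'eef_rot': array([-3.14 ,  0.   ,  2.783]), 'force': array([-0.022,  0.396,  0.304]), 'moment': array([ 0.007, -0.009, -0.039]), 'grip_width': np.float64(0.999)}
```

View pics/s1.png

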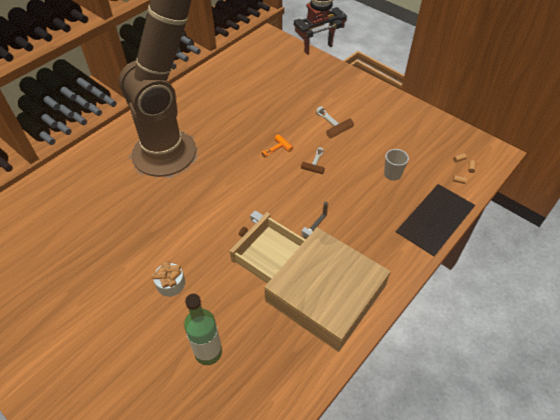

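View pics/t1.png

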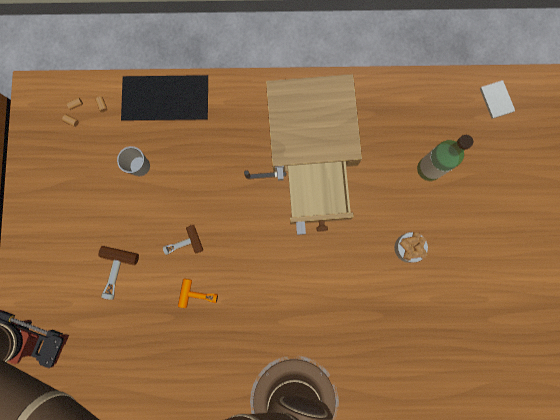

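The small brown corkscrew, top (185,242) / scene (313,163), fits: the one at top (198,294) is orange, and the brown one at top (117,268) is larger. I'll enlarge to confirm.

Run:
```python
from h import *
import pickle
a,b=pickle.load(open('c1.pkl','rb'))
A=a['pixels'][:,:,::-1];B=b['pixels'][:,:,::-1]
f=lambda I,x,y:cv2.resize(I[y:y+100,x:x+133],(400,300),interpolation=cv2.INTER_CUBIC)
cv2.imwrite('pics/z1.png',np.vstack([np.hstack([f(B,90,210),f(A,245,95)]),np.hstack([f(B,238,145),f(A,230,195)])]))
for n,c,I in(('s',a,A),('t',b,B)):
    h=cv2.cvtColor(I,cv2.COLOR_BGR2HSV)
    x0,y0,x1,y1=(230,90,370,185) if n=='s' else (90,215,230,320)
    hh=h[y0:y1,x0:x1]
    brown=((hh[...,2]<115)&(hh[...,1]>80)).astype(np.uint8)
    steel=(hh[...,1]<70).astype(np.uint8)
    for nm,m in(('brown',brown),('steel',steel)):
        N,_,st,ce=cv2.connectedComponentsWithStats(m)
        for i in range(1,N):
            if st[i,4]>25:
                ys,xs=np.where(_==i);r=cv2.minAreaRect(np.c_[xs,ys].astype(np.float32))
                p=ce[i]+[x0,y0];print(n,nm,p.round(1),st[i,4],np.round(r[1],1),round(r[2]),onz(c,*p,13).round())
```

```text
s brown [340.1 128.5] 135 [ 8.  27.3] 63 [405. 502.  13.]
s brown [312.2 167.8] 146 [22.8  6.4] 15 [450. 282.  13.]
s steel [326.3 115.8] 133 [25.5  7.8] 45 [324. 522.  13.]
s steel [317.2 155.8] 75 [ 6.2 18.4] 31 [427. 338.  13.]
t brown [194.2 238.6] 254 [28.1  9.2] 70 [452. 279.  13.]
t brown [118.3 254.9] 464 [40.1 12.5] 13 [408. 495.  13.]
t steel [176.1 245.7] 167 [ 8.1 28.7] 66 [433. 330.  13.]
t steel [111.5 279.9] 300 [12.4 40.2] 11 [338. 512.  13.]
```

View pics/z1.png

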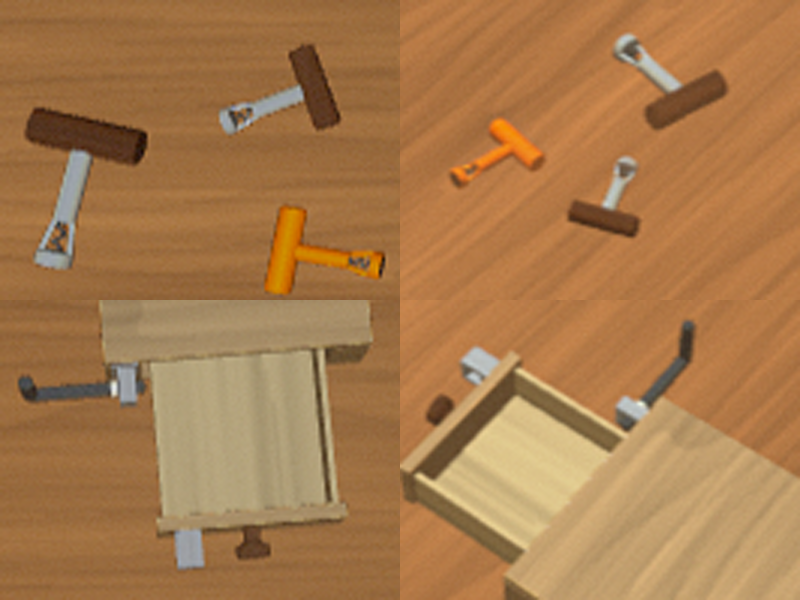

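Confirmed: the lower-right piece in the scene crop (top 185,242) has a crossbar of about 80 mm; the left one is larger and the third is orange. The chest's bolt handle top is at top (246,171) / scene (326,203), and the knob at top (322,230) / scene (243,231). Next I triangulate.

Run:
```python
from h import *
import pickle
a,b=pickle.load(open('c1.pkl','rb'))
S=lambda x,y:(230+(x-400)/3.007,195+(y-300)/3); T=lambda x,y:(238+x/3.007,145+(y-300)/3)
P={'chestFLtop':(S(662,404),T(103,361)),'chestFRtop':(S(506,578),T(372,343)),
'dfront L top':(S(517,354),T(158,530)),'dfront R top':(S(404,474),T(344,515)),
'knob':(S(437,408),T(253,553)),'handletop':(S(688,324),T(22,380)),'ring':(S(644,404),T(115,388)),
'keeper c':(S(482,364),T(189,549)),
'cs bar':((312.2,167.8),(194.2,238.6)),'cs steel':((317.2,155.8),(176.1,245.7))}
for k,(p,q) in P.items():
    r,e=tri(a,p,b,q);print(k,r.round(1),'gap',round(e,1))
for z,n,pts in((86,'chest',[(103,361),(372,343)]),(72,'dfront',[(158,530),(346,517)])):
    w=[onz(b,*T(*p),z) for p in pts];d=w[0]-w[1];print(n,[x.round(1) for x in w],np.linalg.norm(d),'yaw',np.arctan2(-d[0],d[1]))
w=[onz(b,*p,86) for p in((266.5,82),(353,76))];d=w[0]-w[1];print('back',w,'yaw',np.arctan2(-d[0],d[1]))
print('handle z115',onz(b,*T(22,380),115),onz(a,*S(688,324),115))
```

```text
chestFLtop [650.4  51.6  77.8] gap 1.3
chestFRtop [ 664.9 -196.2   83.2] gap 5.6
dfront L top [494.9   5.   70.4] gap 8.7
dfront R top [ 506.7 -168.6   62.3] gap 4.9
knob [472.2 -85.6  51.9] gap 2.0
handletop [624.6 122.9 115.9] gap 0.3
ring [629.8  43.8  65.8] gap 8.9
keeper c [476.1 -24.6  67.4] gap 5.0
cs bar [452.3 278.2  18.2] gap 1.1
cs steel [432.7 328.8  23.7] gap 2.4
chest [array([648.1,  50.8,  86. ]), array([ 662.3, -197.8,   86. ])] 249.09636553193815 yaw 0.05715883593137974
dfront [array([491.9,   1.8,  72. ]), array([ 502. , -170.9,   72. ])] 173.02929791516317 yaw 0.05874565907386039
back [array([890.85266306,  65.80305314,  86.        ]), array([ 905.80548658, -180.86042813,   86.        ])] yaw 0.06054624456984389
handle z115 [624.71619528 122.92233232 115.        ] [624.27553712 123.65667152 115.        ]
```

```bash
cat > go.py <<'E'
# usage: go.py x y z yaw ; prints shift & turn in drive units
import sys
from h import *
from scipy.spatial.transform import Rotation as R
s=env.read_state(); x,y,z,w=map(float,sys.argv[1:5])
c=R.from_euler('xyz',s['eef_rot']); t=R.from_euler('xyz',[np.pi,0,w])
print('clk',round(s['clock'],2),np.round(s['position'],1),np.round(s['eef_rot'],3),'F',np.round(s['force'],1),'w',round(s['grip_width'],3),'q7',round(s['qpos'][6],2))
print('shift',np.round(c.inv().apply(np.array([x,y,z])-s['position'])/500,4),'turn',np.round((c.inv()*t).as_rotvec()/(np.pi/4),4))
E
python3 go.py 439.4 312.7 100 1.927
```

```text
clk 0.1 [219.4 584.8 221.9] [-3.14   0.     2.783] F [-0.   0.4  0.3] w 0.999 q7 -0.08
shift [-0.6031 -0.3546  0.2444] turn [-1.6000e-03  9.0000e-04  1.0896e+00]
```

Call:
{"op": "drive_tool", "data": {
  "plan": [
    [-0.1,-0.06,0.02,0,0,0.2],
    [-0.2,-0.12,0.04,0,0,0.4],
    [-0.3,-0.18,0.06,0,0,0.6],
    [-0.4,-0.24,0.08,0,0,0.8],
    [-0.5,-0.3,0.1,0,0,1.0]
  ],
  "gripper": 70
}}

```text
clock: 0.72
position: [401.6, 354.8, 171.8]
eef_rot: [-3.141, 0.001, 1.992]
force: [-0.1, 0.4, -0.1]
grip_width: 0.8
```

```bash
python3 go.py 439.4 312.7 100 1.927
```

```text
clk 0.72 [401.6 354.8 171.8] [-3.141e+00  1.000e-03  1.992e+00] F [-0.1  0.4 -0.1] w 0.8 q7 -0.31
shift [-0.1076  0.0348  0.1436] turn [-0.0012  0.0014  0.0833]
```

Call:
{"op": "drive_tool", "data": {
  "plan": [
    [-0.055,0.018,0.07,0,0,0.04],
    [-0.1076,0.035,0.144,0,0,0.083],
    [-0.1076,0.035,0.144,0,0,0.083],
    [-0.1076,0.035,0.144,0,0,0.083]
  ]
}}

```text
clock: 1.23
position: [439.2, 313.7, 100.3]
eef_rot: [-3.141, 0.001, 1.928]
force: [0.3, 0.5, 1.0]
grip_width: 0.797
```

```bash
python3 - <<'E'
from h import *
a=snap('scene');b=snap('top')
A=a['pixels'][:,:,::-1];B=b['pixels'][:,:,::-1]
f=lambda I,x,y:cv2.resize(I[y:y+100,x:x+133],(400,300),interpolation=cv2.INTER_CUBIC)
cv2.imwrite('pics/z2.png',np.hstack([f(B,120,190),f(A,250,95)]))
E
python3 go.py 439.4 312.7 4.5 1.927
```

```text
clk 1.32 [439.3 314.4 101. ] [ 3.141 -0.     1.929] F [ 0.1 -0.3  0. ] w 0.799 q7 -0.23
shift [-0.0034 -0.0011  0.1929] turn [ 0.0007 -0.0002  0.0029]
```

View pics/z2.png

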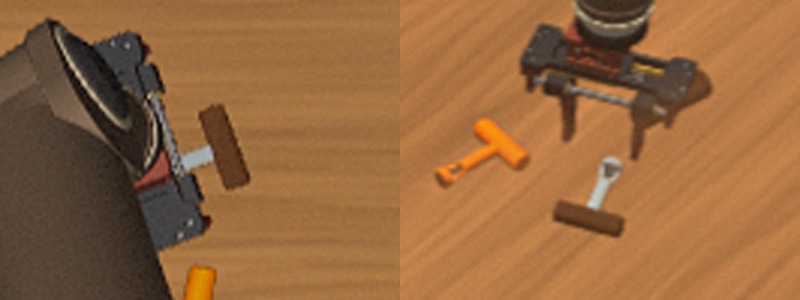

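The gripper stands square over the shank: in the crop's top half the shank runs (210,155) under the middle of the hand, and the fingers at (568,135) and (637,155) straddle it. Descend.

Call:
{"op": "drive_tool", "data": {
  "plan": [
    [-0.0034,-0.001,0.06,0,0,0],
    [-0.0034,-0.001,0.12,0,0,0],
    [-0.0034,-0.001,0.17,0,0,0],
    [-0.0034,-0.001,0.193,0,0,0],
    [-0.0034,-0.001,0.193,0,0,0]
  ]
}}

```text
clock: 1.95
position: [439.2, 313.3, 4.6]
eef_rot: [3.141, -0.0, 1.93]
force: [-0.4, 0.0, -0.4]
grip_width: 0.796
```

Call:
{"op": "drive_tool", "data": {
  "plan": [
    [0,0,0,0,0,0],
    [0,0,0,0,0,0],
    [0,0,0,0,0,0],
    [0,0,0,0,0,0],
    [0,0,0,0,0,0]
  ],
  "gripper": 0,
  "squeeze": 25
}}

```text
clock: 2.58
position: [439.2, 313.3, 4.7]
eef_rot: [3.141, -0.0, 1.93]
force: [0.7, 0.7, 0.3]
grip_width: 0.266
```

Call:
{"op": "drive_tool", "data": {
  "plan": [
    [0,0,0,0,0,0],
    [0,0,0,0,0,0],
    [0,0,0,0,0,0]
  ]
}}

```text
clock: 2.95
position: [439.3, 313.3, 4.7]
eef_rot: [3.141, -0.0, 1.93]
force: [0.0, -0.4, 0.2]
grip_width: 0.177
```

Call:
{"op": "drive_tool", "data": {
  "plan": [
    [0,0,-0.03,0,0,0],
    [0,0,-0.09,0,0,0],
    [0,0,-0.16,0,0,0],
    [0,0,-0.24,0,0,0],
    [0,0,-0.28,0,0,0]
  ]
}}

```text
clock: 3.58
position: [439.9, 313.6, 147.8]
eef_rot: [3.138, -0.002, 1.93]
force: [0.2, 0.6, -2.5]
grip_width: 0.176
```

```bash
python3 - <<'E'
from h import *
a=snap('scene');A=a['pixels'][:,:,::-1]
cv2.imwrite('pics/z3.png',cv2.resize(A[60:200,230:410],(540,420)))
# chest frame
ex=np.array([np.cos(.0585),np.sin(.0585)]);ey=np.array([-ex[1],ex[0]]);O=np.array([655.3,-73.4])
print('place',O-158.7*ex+(114-28)*ex)
E
python3 go.py 439.4 250 145 2.6
```

```text
place [582.72436331 -77.65052464]
clk 3.62 [440.7 314.1 149.5] [ 3.136e+00 -3.000e-03  1.930e+00] F [0.7 0.3 0.6] w 0.172 q7 -0.24
shift [-0.1192 -0.0475  0.0085] turn [ 7.900e-03 -8.000e-04 -8.535e-01]
```

View pics/z3.png

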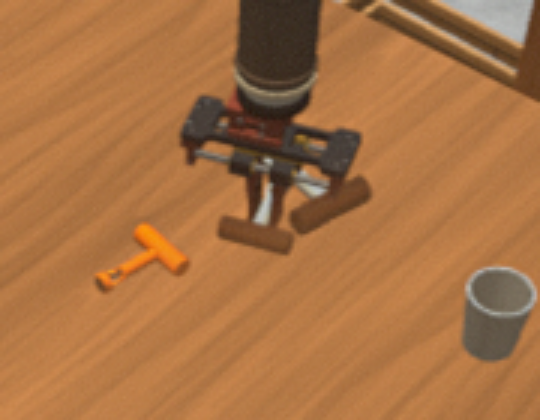

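The corkscrew is held by the shank (crossbar at (255,235), clear of the big look-alike). Carry it to above the drawer.

Call:
{"op": "drive_tool", "data": {
  "plan": [
    [-0.08,-0.03,-0.01,0,0,-0.15],
    [-0.18,-0.06,-0.02,0,0,-0.33],
    [-0.28,-0.08,-0.03,0,0,-0.52],
    [-0.38,-0.1,-0.03,0,0,-0.7],
    [-0.46,-0.11,-0.03,0,0,-0.85]
  ]
}}

```text
clock: 4.25
position: [469.6, 77.1, 163.9]
eef_rot: [3.136, 0.002, 2.6]
force: [1.1, -0.6, -2.6]
grip_width: 0.177
```

```bash
python3 go.py 582.7 -77.7 150 3.2
```

```text
clk 4.25 [469.6  77.1 163.9] [3.136e+00 2.000e-03 2.600e+00] F [ 1.1 -0.6 -2.6] w 0.177 q7 0.85
shift [-0.3533 -0.1489  0.0274] turn [ 0.0068  0.0042 -0.7637]
```

Call:
{"op": "drive_tool", "data": {
  "plan": [
    [-0.09,-0.04,0,0,0,-0.2],
    [-0.18,-0.08,0.01,0,0,-0.4],
    [-0.27,-0.115,0.02,0,0,-0.6],
    [-0.33,-0.14,0.027,0,0,-0.72],
    [-0.353,-0.149,0.027,0,0,-0.764]
  ]
}}

```text
clock: 4.88
position: [582.7, -80.3, 149.5]
eef_rot: [3.138, 0.004, -3.084]
force: [-0.3, 0.6, -2.2]
grip_width: 0.172
```

Call:
{"op": "drive_tool", "data": {
  "plan": [
    [0,0,0.01,0,0,0],
    [0,0,0.01,0,0,0]
  ]
}}

```text
clock: 5.12
position: [581.7, -79.8, 143.7]
eef_rot: [3.138, 0.002, -3.084]
force: [1.1, -0.1, -1.9]
grip_width: 0.175
```

```bash
python3 - <<'E'
from h import *
a=snap('scene');b=snap('top')
A=a['pixels'][:,:,::-1];B=b['pixels'][:,:,::-1]
f=lambda I,x,y:cv2.resize(I[y:y+100,x:x+133],(400,300),interpolation=cv2.INTER_CUBIC)
cv2.imwrite('pics/z4.png',np.hstack([f(B,255,140),f(A,225,175)]))
E
python3 go.py 582.7 -77.7 23 3.2
```

```text
clk 5.22 [582.1 -79.3 144.4] [ 3.138e+00  3.000e-03 -3.083e+00] F [-0.5 -0.1 -0.9] w 0.176 q7 1.79
shift [-0.0007  0.0022  0.2427] turn [ 0.0046  0.0036 -0.0001]
```

View pics/z4.png

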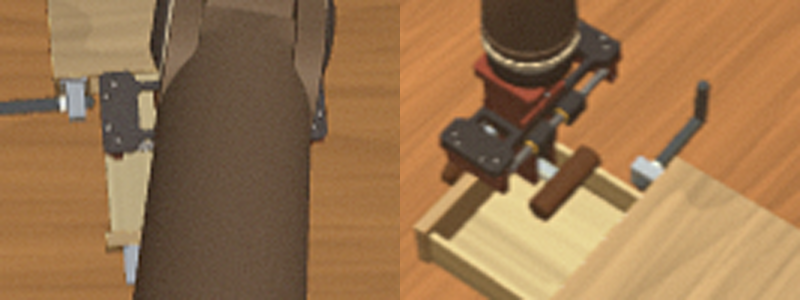

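The corkscrew hangs over the open drawer with its crossbar (565,185) toward the chest and inside both walls. Lower it gently.

Call:
{"op": "drive_tool", "data": {
  "plan": [
    [-0.0007,0.002,0.06,0,0,0],
    [-0.0007,0.002,0.12,0,0,0],
    [-0.0007,0.002,0.17,0,0,0],
    [-0.0007,0.002,0.2,0,0,0],
    [-0.0007,0.002,0.215,0,0,0]
  ]
}}

```text
clock: 5.85
position: [582.6, -77.4, 36.5]
eef_rot: [3.138, 0.002, -3.083]
force: [-0.2, -0.6, -1.7]
grip_width: 0.173
```

Call:
{"op": "drive_tool", "data": {
  "plan": [
    [0,0,0.008,0,0,0],
    [0,0,0.016,0,0,0],
    [0,0,0.022,0,0,0],
    [0,0,0.025,0,0,0],
    [0,0,0.025,0,0,0]
  ]
}}

```text
clock: 6.48
position: [582.7, -77.3, 24.1]
eef_rot: [3.138, 0.003, -3.083]
force: [0.5, 0.1, -2.2]
grip_width: 0.174
```

```bash
python3 go.py 582.7 -77.7 23 3.2
```

```text
clk 6.47 [582.7 -77.3  24.1] [ 3.138e+00  3.000e-03 -3.083e+00] F [ 0.5  0.1 -2.2] w 0.174 q7 1.82
shift [ 0.     -0.0007  0.0021] turn [0.0048 0.0033 0.0004]
```

Call:
{"op": "drive_tool", "data": {
  "plan": [
    [0,0,0.001,0,0,0],
    [0,0,0.002,0,0,0],
    [0,0,0.003,0,0,0],
    [0,0,0.003,0,0,0]
  ]
}}

```text
clock: 6.98
position: [582.7, -77.3, 22.7]
eef_rot: [3.138, 0.003, -3.083]
force: [-0.2, 0.1, 0.3]
grip_width: 0.172
```

Call:
{"op": "drive_tool", "data": {
  "plan": [
    [0,0,0.001,0,0,0],
    [0,0,0.002,0,0,0],
    [0,0,0.002,0,0,0]
  ]
}}

```text
clock: 7.35
position: [583.6, -77.3, 22.6]
eef_rot: [3.138, 0.005, -3.083]
force: [-1.0, 1.2, 6.5]
grip_width: 0.171
```

Contact with the floor is felt (weight gone). Release.

Call:
{"op": "drive_tool", "data": {
  "plan": [
    [0,0,-0.001,0,0,0],
    [0,0,-0.001,0,0,0],
    [0,0,-0.001,0,0,0],
    [0,0,-0.001,0,0,0],
    [0,0,-0.001,0,0,0]
  ],
  "gripper": 55
}}

```text
clock: 7.98
position: [583.6, -77.3, 23.0]
eef_rot: [3.138, 0.004, -3.083]
force: [0.6, -1.0, 0.3]
grip_width: 0.623
```

Call:
{"op": "drive_tool", "data": {
  "plan": [
    [0,0,-0.03,0,0,0],
    [0,0,-0.1,0,0,0],
    [0,0,-0.2,0,0,0],
    [0,0,-0.3,0,0,0],
    [0,0,-0.32,0,0,0]
  ]
}}

```text
clock: 8.6
position: [584.8, -78.4, 187.7]
eef_rot: [3.138, 0.011, -3.083]
force: [-0.2, 0.3, 0.1]
grip_width: 0.626
```

```bash
python3 go.py 425 -86.6 150 3.2
```

```text
clk 8.6 [584.8 -78.4 187.7] [ 3.138  0.011 -3.083] F [-0.2  0.3  0.1] w 0.626 q7 1.78
shift [0.3209 0.002  0.0719] turn [0.0041 0.0145 0.0001]
```

Call:
{"op": "drive_tool", "data": {
  "plan": [
    [0.09,0,0,0,0,0],
    [0.18,0,0.01,0,0.01,0],
    [0.26,0.002,0.03,0,0.014,0],
    [0.32,0.002,0.07,0.004,0.0145,0],
    [0.321,0.002,0.072,0.004,0.0145,0]
  ],
  "gripper": 0
}}

```text
clock: 9.22
position: [421.9, -86.6, 148.9]
eef_rot: [3.141, -0.003, -3.084]
force: [1.7, -0.3, 0.7]
grip_width: 0.1
```

```bash
python3 - <<'E'
from h import *
import pickle
a=snap('scene');b=snap('top');pickle.dump((a,b),open('c2.pkl','wb'))
A=a['pixels'][:,:,::-1];B=b['pixels'][:,:,::-1]
f=lambda I,x,y:cv2.resize(I[y:y+100,x:x+133],(400,300),interpolation=cv2.INTER_CUBIC)
cv2.imwrite('pics/z5.png',np.hstack([f(B,238,145),f(A,225,195)]))
E
python3 go.py 429 -86.6 36 3.2
```

```text
clk 9.32 [425.3 -86.5 150.2] [ 3.141  0.    -3.083] F [-0. -0.  0.] w 0.015 q7 1.78
shift [-0.0073 -0.0006  0.2283] turn [0.0002 0.0005 0.    ]
```

View pics/z5.png

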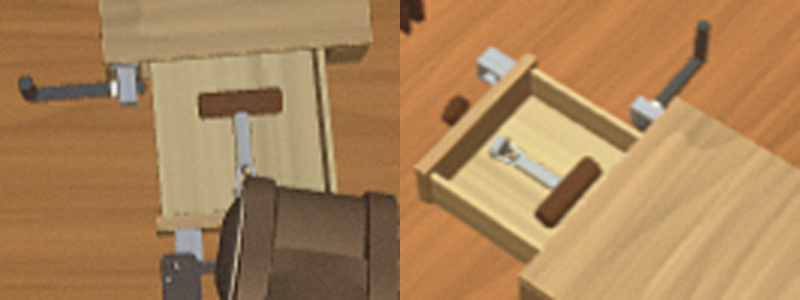

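The corkscrew lies flat in the drawer: crossbar at (240,102) in the top crop, ring near (500,150) in the scene crop. Descend in front of the knob.

Call:
{"op": "drive_tool", "data": {
  "plan": [
    [-0.007,0,0.08,0,0,0],
    [-0.007,0,0.16,0,0,0],
    [-0.007,0,0.22,0,0,0],
    [-0.007,0,0.228,0,0,0],
    [-0.007,0,0.228,0,0,0]
  ]
}}

```text
clock: 9.95
position: [429.8, -86.4, 36.7]
eef_rot: [-3.142, 0.001, -3.083]
force: [0.2, -0.3, 0.4]
grip_width: 0.004
```

Call:
{"op": "drive_tool", "data": {
  "plan": [
    [-0.02,0,0,0,0,0],
    [-0.035,0,0,0,0,0],
    [-0.05,0,0,0,0,0],
    [-0.065,0,0,0,0,0],
    [-0.08,0,0,0,0,0]
  ]
}}

```text
clock: 10.58
position: [469.9, -84.0, 36.7]
eef_rot: [3.141, 0.0, -3.083]
force: [-1.3, 0.2, 0.8]
grip_width: 0.006
```

Call:
{"op": "drive_tool", "data": {
  "plan": [
    [-0.016,0,0,0,0,0],
    [-0.033,0,0,0,0,0],
    [-0.05,0,0,0,0,0],
    [-0.067,0,0,0,0,0],
    [-0.084,0,0,0,0,0]
  ]
}}

```text
clock: 11.2
position: [512.3, -81.4, 36.6]
eef_rot: [3.141, -0.0, -3.083]
force: [-2.2, 1.1, -0.7]
grip_width: 0.005
```

Call:
{"op": "drive_tool", "data": {
  "plan": [
    [-0.025,0,0,0,0,0],
    [-0.05,0,0,0,0,0],
    [-0.075,0,0,0,0,0],
    [-0.1,0,0,0,0,0],
    [-0.12,0,0,0,0,0]
  ]
}}

```text
clock: 11.82
position: [573.2, -77.8, 36.5]
eef_rot: [3.141, 0.0, -3.083]
force: [-2.0, 1.6, 1.3]
grip_width: 0.005
```

Call:
{"op": "drive_tool", "data": {
  "plan": [
    [-0.012,0,0,0,0,0],
    [-0.024,0,0,0,0,0],
    [-0.036,0,0,0,0,0],
    [-0.048,0,0,0,0,0],
    [-0.06,0,0,0,0,0]
  ]
}}

```text
clock: 12.45
position: [601.7, -76.1, 36.5]
eef_rot: [3.141, -0.003, -3.083]
force: [-16.8, 0.4, 14.9]
grip_width: 0.001
```

Call:
{"op": "drive_tool", "data": {
  "plan": [
    [-0.006,0,0,0,0,0],
    [-0.012,0,0,0,0,0],
    [-0.014,0,0,0,0,0],
    [-0.014,0,0,0,0,0]
  ]
}}

```text
clock: 12.95
position: [602.0, -76.1, 36.2]
eef_rot: [3.139, -0.016, -3.084]
force: [-24.6, 1.6, 20.6]
grip_width: 0.008
```

Stopped at 25 N; back off slightly and look.

Call:
{"op": "drive_tool", "data": {
  "plan": [
    [0.02,0,0,0,0,0],
    [0.06,0,0,0,0,0],
    [0.1,0,0,0,0,0],
    [0.1,0,0,0,0,0]
  ]
}}

```text
clock: 13.45
position: [551.7, -79.5, 37.3]
eef_rot: [3.139, -0.016, -3.085]
force: [1.2, 0.2, 0.0]
grip_width: 0.01
```

```bash
python3 - <<'E'
from h import *
import pickle
a=snap('scene');b=snap('top');pickle.dump((a,b),open('c3.pkl','wb'))
A=a['pixels'][:,:,::-1];B=b['pixels'][:,:,::-1]
f=lambda I,x,y:cv2.resize(I[y:y+100,x:x+133],(400,300),interpolation=cv2.INTER_CUBIC)
cv2.imwrite('pics/z6.png',np.hstack([f(B,238,120),f(A,240,175)]))
E
python3 go.py 429 -86.6 36 3.2
```

```text
clk 13.55 [553.5 -79.1  37.4] [ 3.139 -0.014 -3.084] F [0.3 0.8 0.1] w 0.004 q7 1.82
shift [ 0.2493 -0.0007  0.0064] turn [ 0.0027 -0.0182 -0.0009]
```

View pics/z6.png

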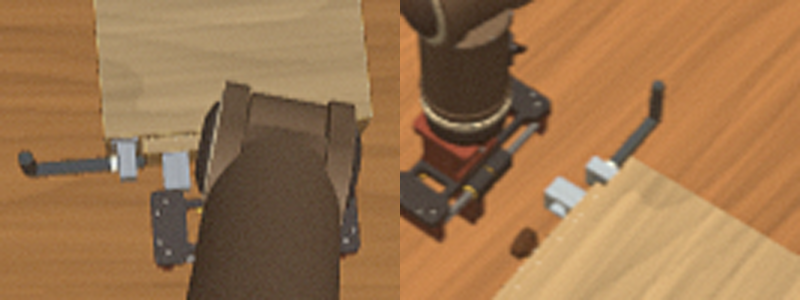

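```bash
python3 - <<'E'
from h import *
import pickle
a,b=pickle.load(open('c3.pkl','rb'));a2,b2=pickle.load(open('c2.pkl','rb'))
ex=np.array([np.cos(.0585),np.sin(.0585)]);ey=np.array([-ex[1],ex[0]]);O=np.array([655.3,-73.4])
ch=lambda p:np.array([(p[:2]-O)@ex,(p[:2]-O)@ey]).round(1)
S=lambda x,y:(240+(x-400)/3.007,175+y/3); T=lambda x,y:(238+x/3.007,120+y/3)
T2=lambda x,y:(238+x/3.007,145+y/3); S2=lambda x,y:(225+(x-400)/3.007,195+y/3)
print('knob now',ch(onz(a,*S(520,243),45)),'before',ch(onz(a2,*S2(452,108),45)))
print('keeper front edge top now',ch(onz(b,*T(177,188),67)),'before(z1)',ch(onz(b2,*T2(190,267),67)))
print('bracket front top now',ch(onz(b,*T(126,180),67)))
print('handle',ch(onz(b,*T(24,158),115)))
# keeper lateral edges top at z~67
print('keeper L/R',ch(onz(b,*T(164,170),67)),ch(onz(b,*T(190,170),67)))
print('ring',ch(onz(b,*T(113,164),60)))
m=(cv2.absdiff(b['pixels'],b2['pixels']).max(2)>25)
E
python3 - <<'E'
import sys;sys.path.insert(0,'.')
E
```

```text
knob now [-41.    1.9] before [-186.3    2.7]
keeper front edge top now [-49.9  59.3] before(z1) [-194.4   57.7]
bracket front top now [-39.  106.2]
handle [-21.9 196.1]
keeper L/R [-31.9  70.1] [-33.6  45.9]
ring [-21.4 117.4]
```

The drawer has sprung back to about 13 mm out; the catch was not passed. I'll retry slowly, reading force and moment.

```bash
python3 go.py 597.5 -76.5 42 3.2
```

```text
clk 13.55 [553.5 -79.1  37.4] [ 3.139 -0.014 -3.084] F [0.3 0.8 0.1] w 0.004 q7 1.82
shift [-0.0881  0.0001 -0.0104] turn [ 0.0027 -0.0182 -0.0009]
```

Call:
{"op": "drive_tool", "data": {
  "plan": [
    [-0.03,0,-0.0104,0.0027,-0.018,0],
    [-0.06,0,-0.0104,0.0027,-0.018,0],
    [-0.08,0,-0.0104,0.0027,-0.018,0],
    [-0.09,0,-0.0104,0.0027,-0.018,0],
    [-0.09,0,-0.0104,0.0027,-0.018,0]
  ]
}}

```text
clock: 14.18
position: [598.5, -76.5, 41.6]
eef_rot: [-3.142, -0.001, -3.084]
force: [-0.3, 0.1, 0.3]
grip_width: 0.006
```

```bash
python3 -c "
from h import *;s=env.read_state()
for k in('position','eef_rot','force','moment','qpos'):print(k,np.round(s[k],3))"
```

```text
position [598.456 -76.507  41.568]
eef_rot [-3.142e+00 -1.000e-03 -3.084e+00]
force [-0.276  0.101  0.32 ]
moment [0.002 0.035 0.052]
qpos [-0.098  0.585  0.199  1.82  -0.16   0.754  1.815]
```

Call:
{"op": "drive_tool", "data": {
  "plan": [
    [-0.004,0,0,0,0,0],
    [-0.008,0,0,0,0,0],
    [-0.012,0,0,0,0,0],
    [-0.012,0,0,0,0,0]
  ]
}}

```text
clock: 14.68
position: [601.6, -76.3, 41.4]
eef_rot: [3.141, -0.006, -3.084]
force: [-9.2, 0.7, 7.5]
grip_width: 0.001
```

```bash
python3 -c "
from h import *;s=env.read_state()
for k in('position','eef_rot','force','moment','qpos'):print(k,np.round(s[k],3))"
```

```text
position [601.59  -76.336  41.428]
eef_rot [ 3.141 -0.006 -3.084]
force [-9.165  0.681  7.539]
moment [0.087 1.932 0.06 ]
qpos [-0.098  0.592  0.2    1.807 -0.16   0.765  1.813]
```

Call:
{"op": "drive_tool", "data": {
  "plan": [
    [0.004,0,0,0,0,0],
    [0,0,-0.006,0,0.008,0],
    [-0.004,0,-0.012,0,0.012,0],
    [-0.008,0,-0.018,0,0.014,0],
    [-0.012,0,-0.024,0,0.014,0]
  ]
}}

```text
clock: 15.3
position: [601.6, -76.2, 50.4]
eef_rot: [3.14, -0.03, -3.085]
force: [-13.3, -1.5, -9.9]
grip_width: 0.002
```

```bash
python3 -c "
from h import *;s=env.read_state()
for k in('position','eef_rot','force','moment','qd','tau'):print(k,np.round(s[k],3))
a=snap('scene');b=snap('top')
cv2.imwrite('pics/z7.png',cv2.resize(np.hstack([b['pixels'][110:230,240:380,::-1],a['pixels'][140:260,230:370,::-1]]),(798,342),interpolation=cv2.INTER_CUBIC))
"
```

```text
position [601.599 -76.175  50.398]
eef_rot [ 3.14  -0.03  -3.085]
force [-13.298  -1.52   -9.94 ]
moment [-0.181  2.996  0.044]
qd [-0.007 -0.005  0.008 -0.04   0.008  0.073 -0.011]
tau [-1.5320e+00 -7.1836e+01  4.3910e+00 -3.4398e+01 -8.5800e-01 -4.4540e+00
 -2.4000e-02]
```

View pics/z7.png

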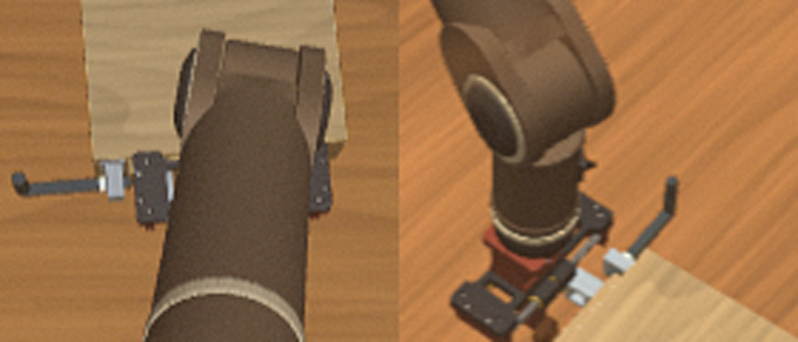

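Still solid at the same x: the drawer stays about 13–15 mm out, with 13 N on the finger side near the tip. The catch alone would give at about 6 N, so something is obstructing. I'll pull the drawer open by the knob and look inside.

Call:
{"op": "drive_tool", "data": {
  "plan": [
    [0.02,0,0,0,0.04,0],
    [0.05,0,-0.02,0,0.04,0],
    [0.06,0,-0.1,0,0.04,0],
    [0.06,0,-0.16,0,0.04,0],
    [0.06,0,-0.17,0,0.04,0]
  ],
  "gripper": 60
}}

```text
clock: 16.02
position: [576.0, -78.1, 139.6]
eef_rot: [3.14, -0.055, -3.085]
force: [0.3, 0.0, -0.3]
grip_width: 0.533
```

```bash
python3 go.py 619.3 -75.5 133 3.2
```

```text
clk 16.02 [576.  -78.1 139.6] [ 3.14  -0.055 -3.085] F [ 0.3  0.  -0.3] w 0.533 q7 1.78
shift [-0.0874  0.0003  0.0085] turn [ 0.0018 -0.0703 -0.0019]
```

Call:
{"op": "drive_tool", "data": {
  "plan": [
    [-0.05,0,0.005,0,-0.04,0],
    [-0.087,0,0.008,0.002,-0.07,0],
    [-0.087,0,0.008,0.002,-0.07,0],
    [-0.087,0,0.008,0.002,-0.07,0]
  ]
}}

```text
clock: 16.52
position: [618.5, -75.7, 132.2]
eef_rot: [-3.141, -0.002, -3.085]
force: [-0.1, 0.0, 0.2]
grip_width: 0.685
```

```bash
python3 go.py 619.3 -75.5 33 3.2
```

```text
clk 16.52 [618.5 -75.7 132.2] [-3.141e+00 -2.000e-03 -3.085e+00] F [-0.1  0.   0.2] w 0.685 q7 1.79
shift [-0.0021  0.0003  0.1983] turn [-0.0003 -0.003  -0.0019]
```

Call:
{"op": "drive_tool", "data": {
  "plan": [
    [-0.002,0,0.06,0,0,0],
    [-0.002,0,0.12,0,0,0],
    [-0.002,0,0.17,0,0,0],
    [-0.002,0,0.195,0,0,0],
    [-0.002,0,0.198,0,0,0]
  ]
}}

```text
clock: 17.15
position: [618.7, -75.8, 32.5]
eef_rot: [-3.141, -0.004, -3.085]
force: [-0.4, 0.1, 0.3]
grip_width: 0.682
```

Call:
{"op": "drive_tool", "data": {
  "plan": [
    [0,0,0,0,0,0],
    [0,0,0,0,0,0],
    [0,0,0,0,0,0],
    [0,0,0,0,0,0],
    [0,0,0,0,0,0]
  ],
  "gripper": 0,
  "squeeze": 30
}}

```text
clock: 17.77
position: [619.1, -73.9, 33.2]
eef_rot: [3.14, -0.003, -3.084]
force: [-1.5, 5.1, 5.3]
grip_width: 0.35
```

Call:
{"op": "drive_tool", "data": {
  "plan": [
    [0.03,0,0,0,0,0],
    [0.07,0,0,0,0,0],
    [0.11,0,0,0,0,0],
    [0.15,0,0,0,0,0],
    [0.18,0,0,0,0,0]
  ]
}}

```text
clock: 18.4
position: [528.3, -80.1, 33.3]
eef_rot: [3.141, -0.003, -3.084]
force: [2.2, -2.7, -8.0]
grip_width: 0.353
```

Call:
{"op": "drive_tool", "data": {
  "plan": [
    [0.03,0,0,0,0,0],
    [0.06,0,0,0,0,0],
    [0.08,0,0,0,0,0],
    [0.08,0,0,0,0,0]
  ]
}}

```text
clock: 18.9
position: [486.9, -82.9, 33.3]
eef_rot: [3.141, -0.005, -3.085]
force: [-0.3, -4.0, -7.9]
grip_width: 0.357
```

Run:
```python
from h import *
import pickle
a=snap('scene');b=snap('top');pickle.dump((a,b),open('c4.pkl','wb'))
A=a['pixels'][:,:,::-1];B=b['pixels'][:,:,::-1]
f=lambda I,x,y:cv2.resize(I[y:y+100,x:x+133],(400,300),interpolation=cv2.INTER_CUBIC)
cv2.imwrite('pics/z8.png',np.hstack([f(B,238,145),f(A,225,185)]))
```

```text
(no output)
```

View pics/z8.png

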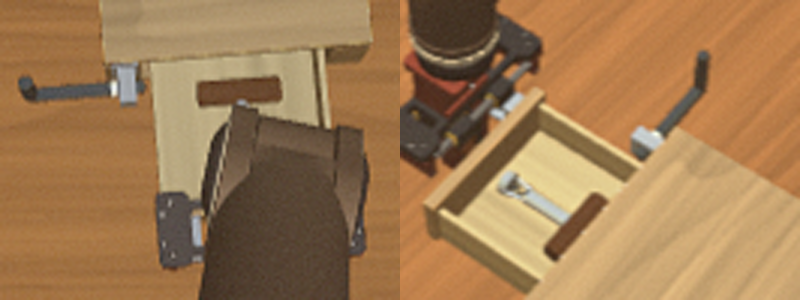

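The drawer is open again and the corkscrew is unmoved and flat, so it is not the obstruction. I'll check numerically in the earlier pictures (pushed state) whether the drawer front was actually flush with the chest.

Run:
```python
from h import *
import pickle
a,b=pickle.load(open('c3.pkl','rb'));a1,b1=pickle.load(open('c1.pkl','rb'))
ex=np.array([np.cos(.0585),np.sin(.0585)]);ey=np.array([-ex[1],ex[0]]);O=np.array([655.3,-73.4])
W=lambda x,y,z:np.r_[O+x*ex+y*ey,z]
def prof(c,y0,z,xs,n=''):
    out=[]
    g=c['pixels'].astype(np.float32)
    for x in xs:
        v=[cv2.getRectSubPix(g,(1,1),tuple(map(float,proj(c,W(x,y,z)))))[0,0] for y in np.arange(y0-8,y0+8,2)]
        out.append(np.mean(v,0).astype(int).tolist())
    print(n);print([(int(x),o) for x,o in zip(xs,out)])
xs=np.arange(-28,29,4)
prof(a,30,86,xs,'scene c3 y=30 z86');prof(a1,30,86,xs,'scene c1 y30');prof(a,105,86,xs,'scene c3 y=105 (chest side)')
prof(a1,-30,72,np.arange(-176,-128,4),'c1 panel z72')
prof(b,78,86,xs,'top c3 y=78')
prof(b1,105,86,xs,'top c1 y=105')
prof(b1,50,72,np.arange(-176,-128,4),'top c1 panel z72 y50')
```

```text
scene c3 y=30 z86
[(-28, [172, 144, 118]), (-24, [181, 156, 133]), (-20, [175, 151, 130]), (-16, [172, 146, 123]), (-12, [183, 149, 111]), (-8, [212, 174, 121]), (-4, [214, 175, 121]), (0, [216, 179, 126]), (4, [211, 172, 120]), (8, [208, 169, 118]), (12, [205, 168, 116]), (16, [207, 168, 116]), (20, [216, 177, 122]), (24, [222, 184, 127]), (28, [219, 180, 125])]
scene c1 y30
[(-28, [220, 194, 138]), (-24, [219, 194, 137]), (-20, [219, 194, 136]), (-16, [219, 194, 137]), (-12, [219, 194, 137]), (-8, [219, 195, 137]), (-4, [219, 192, 136]), (0, [210, 176, 124]), (4, [201, 164, 113]), (8, [198, 161, 112]), (12, [196, 160, 111]), (16, [197, 161, 111]), (20, [205, 169, 116]), (24, [213, 174, 121]), (28, [209, 171, 118])]
scene c3 y=105 (chest side)
[(-28, [197, 181, 167]), (-24, [196, 182, 167]), (-20, [197, 184, 170]), (-16, [203, 202, 194]), (-12, [206, 212, 205]), (-8, [193, 196, 190]), (-4, [184, 178, 165]), (0, [206, 172, 127]), (4, [211, 171, 117]), (8, [207, 169, 116]), (12, [201, 164, 113]), (16, [196, 161, 111]), (20, [197, 160, 110]), (24, [204, 166, 115]), (28, [201, 164, 113]
[... 633 characters left out ...]
 (28, [181, 155, 114])]
top c1 y=105
[(-28, [149, 153, 157]), (-24, [150, 154, 159]), (-20, [149, 152, 155]), (-16, [152, 155, 157]), (-12, [153, 156, 158]), (-8, [146, 148, 151]), (-4, [126, 121, 118]), (0, [162, 139, 102]), (4, [167, 141, 101]), (8, [164, 139, 101]), (12, [162, 137, 99]), (16, [159, 134, 98]), (20, [154, 130, 94]), (24, [159, 133, 97]), (28, [160, 135, 99])]
top c1 panel z72 y50
[(-176, [156, 142, 129]), (-172, [157, 143, 129]), (-168, [158, 143, 130]), (-164, [148, 138, 129]), (-160, [142, 128, 109]), (-156, [162, 137, 98]), (-152, [166, 140, 102]), (-148, [171, 146, 108]), (-144, [163, 143, 104]), (-140, [175, 158, 118]), (-136, [176, 158, 121]), (-132, [175, 158, 120])]
```

The pictures agree: the drawer front stood about 14–16 mm proud, so it stopped at the start of the catch. Push again with the knob held, a bit faster.

Call:
{"op": "drive_tool", "data": {
  "plan": [
    [-0.03,0,0,0,0,0],
    [-0.07,0,0,0,0,0],
    [-0.11,0,0,0,0,0],
    [-0.15,0,0,0,0,0],
    [-0.19,0,0,0,0,0]
  ],
  "squeeze": 40
}}

```text
clock: 19.62
position: [584.6, -76.2, 33.2]
eef_rot: [3.14, -0.003, -3.084]
force: [-2.9, -1.2, 0.6]
grip_width: 0.348
```

Call:
{"op": "drive_tool", "data": {
  "plan": [
    [-0.03,0,0,0,0,0],
    [-0.06,0,0,0,0,0],
    [-0.09,0,0,0,0,0],
    [-0.11,0,0,0,0,0]
  ]
}}

```text
clock: 20.12
position: [634.0, -72.7, 33.0]
eef_rot: [3.138, -0.017, -3.084]
force: [-41.3, -0.7, 37.0]
grip_width: 0.35
```

```bash
python3 go.py 632 -74 33 3.2; python3 -c "
from h import *;s=env.read_state();print(s['moment'],s['qd'])"
```

```text
clk 20.12 [634.  -72.7  33. ] [ 3.138 -0.017 -3.084] F [-41.3  -0.7  37. ] w 0.35 q7 1.81
shift [ 0.0042 -0.0023  0.    ] turn [ 0.0046 -0.0214 -0.0007]
[-0.18658748  9.28765463  0.04970595] [ 0.0016528   0.08133139  0.01296231 -0.15048794  0.00269944  0.22483037
 -0.01553302]
```

It passed the catch: the hand went 15 mm further than before and now presses the end stop. Relax and let go.

Call:
{"op": "drive_tool", "data": {
  "plan": [
    [0,0,0,0,0,0],
    [0,0,0,0,0,0]
  ]
}}

```text
clock: 20.38
position: [633.6, -72.8, 33.2]
eef_rot: [3.138, -0.019, -3.084]
force: [-6.9, -2.5, 3.6]
grip_width: 0.35
```

Call:
{"op": "drive_tool", "data": {
  "plan": [
    [0,0,0,0,0,0],
    [0,0,0,0,0,0],
    [0,0,0,0,0,0],
    [0,0,0,0,0,0],
    [0,0,0,0,0,0]
  ],
  "gripper": 60
}}

```text
clock: 21.0
position: [633.7, -72.7, 33.2]
eef_rot: [3.138, -0.018, -3.084]
force: [-0.3, -0.5, 0.1]
grip_width: 0.681
```

Call:
{"op": "drive_tool", "data": {
  "plan": [
    [0,0,-0.04,0,0,0],
    [0,0,-0.1,0,0,0],
    [0,0,-0.17,0,0,0],
    [0,0,-0.24,0,0,0],
    [0,0,-0.26,0,0,0]
  ]
}}

```text
clock: 21.62
position: [637.7, -73.4, 167.1]
eef_rot: [3.138, -0.013, -3.084]
force: [0.0, 0.2, -0.8]
grip_width: 0.684
```

```bash
python3 go.py 560 150 165 3.2
```

```text
clk 21.62 [637.7 -73.4 167.1] [ 3.138 -0.013 -3.084] F [ 0.   0.2 -0.8] w 0.684 q7 1.78
shift [0.1292 0.4549 0.0074] turn [ 0.0043 -0.0168 -0.0008]
```

```bash
python3 go.py 624.5 122.8 150 3.2
```

```text
clk 21.62 [637.7 -73.4 167.1] [ 3.138 -0.013 -3.084] F [ 0.   0.2 -0.8] w 0.684 q7 1.78
shift [0.0032 0.3931 0.0355] turn [ 0.0043 -0.0168 -0.0008]
```

Call:
{"op": "drive_tool", "data": {
  "plan": [
    [0.001,0.1,-0.01,0,-0.01,0],
    [0.002,0.2,0,0.004,-0.0168,0],
    [0.003,0.29,0.02,0.004,-0.0168,0],
    [0.003,0.37,0.03,0.004,-0.0168,0],
    [0.003,0.393,0.0355,0.004,-0.0168,0]
  ]
}}

```text
clock: 22.25
position: [623.6, 126.3, 149.3]
eef_rot: [3.14, -0.001, -3.08]
force: [-0.0, -0.6, -0.2]
grip_width: 0.682
```

Call:
{"op": "drive_tool", "data": {
  "plan": [
    [0,0,0,0,0,0]
  ]
}}

```text
clock: 22.38
position: [623.3, 126.1, 149.0]
eef_rot: [3.141, -0.002, -3.079]
force: [0.7, 0.1, -0.4]
grip_width: 0.678
```

```bash
python3 go.py 624.5 122.8 90 3.2
python3 - <<'E'
from h import *
import pickle
a=snap('scene');b=snap('top');pickle.dump((a,b),open('c5.pkl','wb'))
f=lambda I,x,y:cv2.resize(I[y:y+75,x:x+100,::-1],(400,300),interpolation=cv2.INTER_CUBIC)
cv2.imwrite('pics/z9.png',np.hstack([f(b['pixels'],235,145),f(a['pixels'],260,180)]))
E
```

```text
clk 22.38 [623.3 126.1 149. ] [ 3.141e+00 -2.000e-03 -3.079e+00] F [ 0.7  0.1 -0.4] w 0.678 q7 1.45
shift [-0.0021 -0.0068  0.118 ] turn [ 0.0009 -0.0025  0.0056]
```

View pics/z9.png

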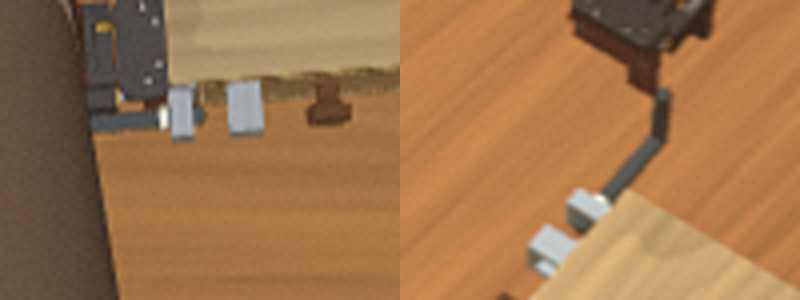

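The drawer is home: its front is flush, and keeper (246,108) and bracket (180,113) are in line. The ring at (163,117) is about 46 mm from the eye's face (229,108). Descend around the handle.

Call:
{"op": "drive_tool", "data": {
  "plan": [
    [-0.002,-0.007,0.03,0,0,0],
    [-0.002,-0.007,0.07,0,0,0],
    [-0.002,-0.007,0.1,0,0,0],
    [-0.002,-0.007,0.118,0,0,0],
    [-0.002,-0.007,0.118,0,0,0]
  ]
}}

```text
clock: 23.1
position: [624.5, 120.9, 89.6]
eef_rot: [3.141, -0.003, -3.081]
force: [0.6, -0.1, 0.7]
grip_width: 0.681
```

Call:
{"op": "drive_tool", "data": {
  "plan": [
    [0,0,0,0,0,0],
    [0,0,0,0,0,0],
    [0,0,0,0,0,0],
    [0,0,0,0,0,0],
    [0,0,0,0,0,0]
  ],
  "gripper": 0,
  "squeeze": 6
}}

```text
clock: 23.72
position: [624.5, 121.5, 89.7]
eef_rot: [3.141, -0.002, -3.081]
force: [0.9, -0.5, -0.2]
grip_width: 0.156
```

Call:
{"op": "drive_tool", "data": {
  "plan": [
    [0,0,0,0,0,0],
    [0,0,0,0,0,0],
    [0,0,0,0,0,0]
  ]
}}

```text
clock: 24.1
position: [624.5, 121.4, 89.7]
eef_rot: [3.141, -0.002, -3.081]
force: [0.5, 0.8, 0.2]
grip_width: 0.151
```

```bash
python3 - <<'E'
from h import *
import pickle
a,b=pickle.load(open('c5.pkl','rb'))
ex=np.array([np.cos(.0585),np.sin(.0585)]);ey=np.array([-ex[1],ex[0]]);O=np.array([655.3,-73.4])
ch=lambda p:np.array([(p[:2]-O)@ex,(p[:2]-O)@ey]).round(1)
T=lambda x,y:(235+x/4,145+y/4)
print('ring',ch(onz(b,*T(163.5,117),55)),'keeper L',ch(onz(b,*T(228.5,100),70)),'R',ch(onz(b,*T(263,100),70)))
# pale ring profile along rod and keeper profile
g=b['pixels'].astype(np.float32)
for z,x in((62,-18),(70,-18)):
    print(z,[(y,int(cv2.getRectSubPix(g,(1,1),tuple(map(float,proj(b,np.r_[O+x*ex+y*ey,z]))))[0,0].mean())) for y in range(40,130,3)])
c,s=np.cos(.0585),0
print('dir -y world',-ey)
E
python3 go.py 624.5 122.8 90 3.2
```

```text
ring [-19.2 116.5] keeper L [-13.5  70. ] R [-15.1  45.9]
62 [(40, 117), (43, 116), (46, 122), (49, 157), (52, 173), (55, 170), (58, 166), (61, 168), (64, 171), (67, 171), (70, 171), (73, 129), (76, 114), (79, 115), (82, 117), (85, 114), (88, 92), (91, 83), (94, 87), (97, 126), (100, 174), (103, 168), (106, 168), (109, 172), (112, 141), (115, 189), (118, 222), (121, 138), (124, 83), (127, 84)]
70 [(40, 116), (43, 116), (46, 120), (49, 154), (52, 173), (55, 170), (58, 166), (61, 168), (64, 170), (67, 169), (70, 171), (73, 130), (76, 112), (79, 113), (82, 115), (85, 116), (88, 106), (91, 82), (94, 85), (97, 123), (100, 173), (103, 167), (106, 169), (109, 172), (112, 136), (115, 188), (118, 213), (121, 128), (124, 73), (127, 86)]
dir -y world [ 0.05846664 -0.99828936]
clk 24.1 [624.5 121.4  89.7] [ 3.141e+00 -2.000e-03 -3.081e+00] F [0.5 0.8 0.2] w 0.151 q7 1.47
shift [-0.0001  0.0027 -0.0006] turn [ 0.001  -0.0031  0.0029]
```

Call:
{"op": "drive_tool", "data": {
  "plan": [
    [0,-0.016,0,0,0,0],
    [0,-0.032,0,0,0,0],
    [0,-0.048,0,0,0,0],
    [0,-0.064,0,0,0,0],
    [0,-0.08,0,0,0,0]
  ],
  "squeeze": 15
}}

```text
clock: 24.72
position: [627.3, 80.9, 89.8]
eef_rot: [3.141, -0.002, -3.081]
force: [2.1, 2.7, -1.1]
grip_width: 0.154
```

```bash
python3 go.py 627.1 76.4 90 3.202;  python3 - <<'E'
from h import *
b=snap('top')
ex=np.array([np.cos(.0585),np.sin(.0585)]);ey=np.array([-ex[1],ex[0]]);O=np.array([655.3,-73.4])
g=b['pixels'].astype(np.float32)
print([(y,int(cv2.getRectSubPix(g,(1,1),tuple(map(float,proj(b,np.r_[O-18*ex+y*ey,62]))))[0,0].mean())) for y in range(40,130,2)])
E
```

```text
clk 24.73 [627.3  80.9  89.8] [ 3.141e+00 -2.000e-03 -3.081e+00] F [ 2.1  2.7 -1.1] w 0.154 q7 1.54
shift [ 0.0009 -0.0089 -0.0005] turn [ 0.001  -0.0023  0.    ]
[(40, 116), (42, 117), (44, 107), (46, 110), (48, 138), (50, 163), (52, 173), (54, 171), (56, 169), (58, 170), (60, 168), (62, 159), (64, 98), (66, 66), (68, 68), (70, 76), (72, 71), (74, 64), (76, 66), (78, 63), (80, 63), (82, 68), (84, 64), (86, 61), (88, 60), (90, 61), (92, 97), (94, 129), (96, 135), (98, 136), (100, 135), (102, 130), (104, 120), (106, 118), (108, 119), (110, 119), (112, 79), (114, 55), (116, 58), (118, 61), (120, 63), (122, 64), (124, 62), (126, 64), (128, 67)]
```

Call:
{"op": "drive_tool", "data": {
  "plan": [
    [0,-0.005,0,0,0,0],
    [0,-0.009,0,0,0,0],
    [0,-0.009,0,0,0,0]
  ]
}}

```text
clock: 25.15
position: [627.7, 74.4, 89.8]
eef_rot: [-3.141, -0.002, -3.083]
force: [1.9, 0.7, -1.7]
grip_width: 0.154
```

Call:
{"op": "drive_tool", "data": {
  "plan": [
    [0,0,0,0,0,0],
    [0,0,0,0,0,0],
    [0,0,0,0,0,0],
    [0,0,0,0,0,0]
  ],
  "gripper": 50
}}

```text
clock: 25.65
position: [627.6, 74.4, 89.7]
eef_rot: [-3.141, -0.002, -3.083]
force: [-0.2, -0.2, -0.2]
grip_width: 0.557
```

Call:
{"op": "drive_tool", "data": {
  "plan": [
    [0,0,-0.05,0,0,0],
    [0,0,-0.13,0,0,0],
    [0.1,0.08,-0.18,0,0,0],
    [0.18,0.18,-0.18,0,0,0],
    [0.22,0.28,-0.18,0,0,0]
  ]
}}

```text
clock: 26.28
position: [508.4, 208.2, 180.8]
eef_rot: [-3.141, -0.001, -3.084]
force: [0.8, 0.6, -0.3]
grip_width: 0.571
```

Call:
{"op": "drive_tool", "data": {
  "plan": [
    [0,0.1,0,0,0,0],
    [0,0.2,0,0,0,0],
    [0,0.2,0,0,0,0]
  ]
}}

```text
clock: 26.65
position: [500.9, 312.9, 180.5]
eef_rot: [3.14, -0.001, -3.077]
force: [0.6, 0.3, 0.1]
grip_width: 0.567
```

Run:
```python
from h import *
a=snap('scene');b=snap('top')
ex=np.array([np.cos(.0585),np.sin(.0585)]);ey=np.array([-ex[1],ex[0]]);O=np.array([655.3,-73.4])
g=b['pixels'].astype(np.float32)
print([(y,int(cv2.getRectSubPix(g,(1,1),tuple(map(float,proj(b,np.r_[O-18*ex+y*ey,62]))))[0,0].mean())) for y in range(40,130,2)])
f=lambda I,x,y:cv2.resize(I[y:y+60,x:x+80,::-1],(400,300),interpolation=cv2.INTER_CUBIC)
cv2.imwrite('pics/z10.png',np.hstack([f(b['pixels'],250,150),f(a['pixels'],270,195)]))
```

```text
[(40, 86), (42, 85), (44, 81), (46, 94), (48, 133), (50, 161), (52, 172), (54, 170), (56, 168), (58, 167), (60, 169), (62, 171), (64, 171), (66, 170), (68, 170), (70, 171), (72, 129), (74, 83), (76, 86), (78, 86), (80, 85), (82, 86), (84, 88), (86, 88), (88, 86), (90, 88), (92, 87), (94, 89), (96, 101), (98, 153), (100, 175), (102, 168), (104, 167), (106, 170), (108, 173), (110, 175), (112, 148), (114, 115), (116, 82), (118, 83), (120, 84), (122, 84), (124, 84), (126, 86), (128, 87)]
```

View pics/z10.png

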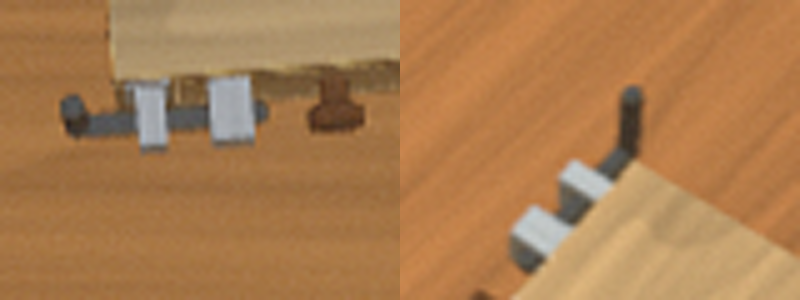

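```bash
python3 - <<'E'
from h import *
import pickle
a=snap('scene');b=snap('top');a5,b5=pickle.load(open('c5.pkl','rb'))
ex=np.array([np.cos(.0585),np.sin(.0585)]);ey=np.array([-ex[1],ex[0]]);O=np.array([655.3,-73.4])
def pr(c,x,z,ys):
    g=c['pixels'].astype(np.float32)
    return [(int(y),int(cv2.getRectSubPix(g,(1,1),tuple(map(float,proj(c,np.r_[O+x*ex+y*ey,z]))))[0,0].mean())) for y in ys]
for x in(-16,-20):
    print('tip now',pr(b,x,57,range(26,48,1)));print('tip before',pr(b5,x,57,range(76,98,1)))
print('keeper now',pr(b,-18,68,range(68,78)))
print('handle now scene',pr(a,-18,108,range(135,165,2)))
a1,b1=pickle.load(open('c1.pkl','rb'));print('handle c1 scene',pr(a1,-18,108,range(182,212,2)))
E
python3 go.py 627.6 75 150 3.2
```

```text
tip now [(26, 116), (27, 116), (28, 117), (29, 117), (30, 118), (31, 118), (32, 117), (33, 116), (34, 115), (35, 117), (36, 118), (37, 112), (38, 100), (39, 89), (40, 86), (41, 85), (42, 85), (43, 84), (44, 83), (45, 83), (46, 101), (47, 119)]
tip before [(76, 113), (77, 114), (78, 115), (79, 116), (80, 116), (81, 117), (82, 117), (83, 117), (84, 116), (85, 115), (86, 110), (87, 105), (88, 99), (89, 92), (90, 85), (91, 83), (92, 83), (93, 83), (94, 86), (95, 91), (96, 97), (97, 124)]
tip now [(26, 114), (27, 115), (28, 115), (29, 115), (30, 115), (31, 115), (32, 115), (33, 115), (34, 116), (35, 116), (36, 117), (37, 115), (38, 104), (39, 94), (40, 87), (41, 86), (42, 85), (43, 84), (44, 82), (45, 81), (46, 100), (47, 125)]
tip before [(76, 112), (77, 112), (78, 112), (79, 112), (80, 112), (81, 112), (82, 112), (83, 112), (84, 112), (85, 111), (86, 103), (87, 94), (88, 87), (89, 85), (90, 82), (91, 80), (92, 80), (93, 79), (94, 84), (95, 94), (96, 104), (97, 124)]
keeper now [(68, 169), (69, 171), (70, 172), (71, 163), (72, 129), (73, 95), (74, 79), (75, 80), (76, 82), (77, 83)]
handle now scene [(135, 76), (137, 63), (139, 57), (141, 51), (143, 52), (145, 55), (147, 60), (149, 64), (151, 69), (153, 80), (155, 89), (157, 101), (159, 115), (161, 124), (163, 127)]
handle c1 scene [(182, 71), (184, 65), (186, 60), (188, 51), (190, 52), (192, 51), (194, 51), (196, 54), (198, 60), (200, 68), (202, 75), (204, 83), (206, 94), (208, 107), (210, 119)]
clk 26.85 [503.1 306.4 180.7] [-3.141e+00 -1.000e-03 -3.086e+00] F [ 0.2  0.6 -0.2] w 0.566 q7 1.05
shift [-0.2229 -0.4759  0.0617] turn [-0.0013 -0.0011 -0.0035]
```

The tip and travel checks put the ring 2–3.5 mm too deep: inside tolerance, but a short correction back is worthwhile.

Call:
{"op": "drive_tool", "data": {
  "plan": [
    [-0.05,-0.1,0.01,0,0,0],
    [-0.1,-0.2,0.02,0,0,0],
    [-0.15,-0.3,0.03,0,0,0],
    [-0.19,-0.4,0.05,0,0,0],
    [-0.223,-0.476,0.06,0,0,0]
  ]
}}

```text
clock: 27.48
position: [628.0, 70.1, 150.6]
eef_rot: [-3.139, -0.001, -3.09]
force: [-0.6, 0.5, 0.0]
grip_width: 0.568
```

Call:
{"op": "drive_tool", "data": {
  "plan": [
    [0,0,0,0,0,0],
    [0,0,0,0,0,0]
  ]
}}

```text
clock: 27.72
position: [627.7, 69.2, 150.7]
eef_rot: [-3.14, -0.001, -3.092]
force: [-0.4, 1.0, 0.9]
grip_width: 0.57
```

```bash
python3 go.py 627.8 73.3 90 3.202
```

```text
clk 27.73 [627.7  69.2 150.7] [-3.140e+00 -1.000e-03 -3.092e+00] F [-0.4  1.   0.9] w 0.57 q7 1.53
shift [-0.0008  0.0084  0.1214] turn [-0.0026 -0.0019 -0.0144]
```

Call:
{"op": "drive_tool", "data": {
  "plan": [
    [0,0.008,0.03,-0.002,0,-0.0144],
    [0,0.0084,0.06,-0.002,0,-0.0144],
    [0,0.0084,0.1,-0.002,0,-0.0144],
    [0,0.0084,0.1214,-0.002,0,-0.0144],
    [0,0.0084,0.1214,-0.002,0,-0.0144]
  ]
}}

```text
clock: 28.35
position: [626.5, 73.6, 88.7]
eef_rot: [-3.141, -0.004, -3.08]
force: [0.5, -0.4, 0.9]
grip_width: 0.571
```

Call:
{"op": "drive_tool", "data": {
  "plan": [
    [0,0,0,0,0,0],
    [0,0,0,0,0,0],
    [0,0,0,0,0,0],
    [0,0,0,0,0,0],
    [0,0,0,0,0,0]
  ],
  "gripper": 0,
  "squeeze": 6
}}

```text
clock: 28.98
position: [626.7, 73.7, 89.0]
eef_rot: [-3.141, -0.003, -3.08]
force: [-0.2, 0.0, 2.0]
grip_width: 0.157
```

```bash
python3 go.py 627.6 76 90 3.202
```

```text
clk 28.98 [626.7  73.7  89. ] [-3.141e+00 -3.000e-03 -3.080e+00] F [-0.2  0.   2. ] w 0.157 q7 1.54
shift [-0.002   0.0044 -0.002 ] turn [-0.0006 -0.0041  0.001 ]
```

Call:
{"op": "drive_tool", "data": {
  "plan": [
    [0,0.002,0,0,0,0],
    [0,0.004,0,0,0,0],
    [0,0.005,0,0,0,0],
    [0,0.005,0,0,0,0]
  ],
  "squeeze": 15
}}

```text
clock: 29.48
position: [626.6, 76.1, 89.0]
eef_rot: [-3.141, -0.003, -3.08]
force: [-0.2, -1.7, 0.2]
grip_width: 0.154
```

Call:
{"op": "drive_tool", "data": {
  "plan": [
    [0,0,0,0,0,0],
    [0,0,0,0,0,0],
    [0,0,0,0,0,0],
    [0,0,0,0,0,0]
  ],
  "gripper": 50
}}

```text
clock: 29.98
position: [626.5, 76.3, 89.0]
eef_rot: [-3.141, -0.003, -3.08]
force: [0.4, 0.8, -0.5]
grip_width: 0.556
```

Call:
{"op": "drive_tool", "data": {
  "plan": [
    [0,0,-0.05,0,0,0],
    [0,0,-0.13,0,0,0],
    [0.1,0.08,-0.18,0,0,0],
    [0.18,0.18,-0.18,0,0,0],
    [0.22,0.28,-0.18,0,0,0]
  ]
}}

```text
clock: 30.6
position: [507.1, 209.9, 180.2]
eef_rot: [3.141, -0.002, -3.082]
force: [1.2, 0.6, 0.1]
grip_width: 0.57
```

Call:
{"op": "drive_tool", "data": {
  "plan": [
    [0,0.1,0,0,0,0],
    [0,0.2,0,0,0,0],
    [0,0.2,0,0,0,0]
  ]
}}

```text
clock: 30.98
position: [499.4, 314.7, 180.0]
eef_rot: [3.139, -0.003, -3.075]
force: [-0.5, -0.2, -0.9]
grip_width: 0.569
```

Run:
```python
from h import *
import pickle
a=snap('scene');b=snap('top');a1,b1=pickle.load(open('c1.pkl','rb'))
ex=np.array([np.cos(.0585),np.sin(.0585)]);ey=np.array([-ex[1],ex[0]]);O=np.array([655.3,-73.4])
g=b['pixels'].astype(np.float32)
pr=lambda x,z,ys:[(int(y),int(cv2.getRectSubPix(g,(1,1),tuple(map(float,proj(b,np.r_[O+x*ex+y*ey,z]))))[0,0].mean())) for y in ys]
print('tip',pr(-18,57,range(34,48)));print('mouth',pr(-18,64,range(68,80)))
d=cv2.absdiff(b['pixels'],b1['pixels']).max(2)
for n,(x,y) in dict(bottle=(440,160),tin=(413,247),cup=(132,160)).items(): print(n,d[y-25:y+25,x-25:x+25].mean().round(1))
cv2.imwrite('pics/z11.png',cv2.resize(np.hstack([b['pixels'][150:210,250:330,::-1],a['pixels'][195:255,270:350,::-1]]),(800,300),interpolation=cv2.INTER_CUBIC))
```

```text
tip [(34, 116), (35, 116), (36, 117), (37, 115), (38, 108), (39, 101), (40, 95), (41, 90), (42, 86), (43, 84), (44, 84), (45, 83), (46, 101), (47, 121)]
mouth [(68, 169), (69, 169), (70, 169), (71, 167), (72, 158), (73, 150), (74, 133), (75, 111), (76, 89), (77, 83), (78, 85), (79, 87)]
bottle 8.9
tin 9.6
cup 28.5
```

Run:
```python
from h import *
import pickle
a=snap('scene');b=snap('top');a1,b1=pickle.load(open('c1.pkl','rb'))
for c,c1,(x,y) in((a,a1,(396,165)),(b,b1,(132,160))):
    d=cv2.absdiff(c['pixels'],c1['pixels']).max(2)[y-22:y+22,x-22:x+22]
    ys,xs=np.where(d>40);print(d.mean().round(1),len(xs),(xs.min()+x-22,xs.max()+x-22,ys.min()+y-22,ys.max()+y-22) if len(xs) else '')
    t=c1['pixels'][y-18:y+18,x-14:x+14];s=c['pixels'][y-30:y+30,x-30:x+30]
    r=cv2.minMaxLoc(cv2.matchTemplate(s,t,cv2.TM_CCOEFF_NORMED));print('match',r[1],'shift',r[3][0]-16,r[3][1]-12)
s=env.read_state();print(s['clock'],s['position'],s['force'])
```

```text
4.2 0 
match 0.9959420561790466 shift 0 0
31.1 523 (np.int64(110), np.int64(152), np.int64(155), np.int64(181))
match 0.3713909983634949 shift 0 0
31.175 [501.59245098 308.13702079 180.14847166] [ 0.47154935 -0.82456044  0.10632062]
```

The scene view shows the cup unmoved; the difference in the top view is only the arm covering it. Hand in.

```bash
python3 -c "
from h import *;print(env.close_job())"
```

```text
the job is handed in; nothing more can be done
None
```

The job is done and handed in at about 31 s of the 72 s allowed; no verdict was reported. The corkscrew lies in the closed drawer, the drawer is home at its catch, and the bolt is in the eye with its ring level.

- **Corkscrew:** I chose the smaller brown one, with a crossbar of about 80 mm, and left the orange one and the larger brown one. I set it down by feel and released it. Two later pictures showed it lying flat. It was not seen again after the drawer was finally closed.
- **Drawer:** My first push with closed fingers stalled about 14 mm from home, at up to 25 N. I never found out why. I pulled the drawer open by the knob, saw the corkscrew flat and unmoved, and pushed again with the knob held. The second push took it home. It briefly showed 41 N of push at the end stop, and 55 N in all with the upward part, on the fingers. The hand was then 15 mm further in, and a picture after letting go showed the drawer front flush.
- **Bolt:** The first slide went about 2 to 3.5 mm too deep, so I regripped the handle and slid it back 2.5 mm. My last checks disagree slightly: the visible edge of the ring puts it within 0.5 mm of level, while the rod tip puts it about 2 mm deep. Both are inside the 7 mm limit.
- **Bystanders:** The cup is unmoved in the scene view; the arm hid it in the top view. The top picture shows no visible change around the bottle and the tin.
- **Last picture:** The 12-picture limit was reached, so I checked the final bolt position by numbers only.

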